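Stopper the humidifier flask and hold it in its sprung holder

TASK

Take the rubber stopper from its stand and set it fully home in the neck of the flask. Then move the flask upright into the open front of the bottle holder and, with the flask standing on the bench between the cheeks, press it against the sprung pad with a steady 10 N, gently and never with a shock, as a third hand for a colleague who will fasten the strap. Finish while still holding it pressed; do not let go, and leave the other things on the bench alone.

Things in the scene. Friction and masses are not known exactly. Their poses are not given: they have to be found in the camera images.
- flask: Loose amber glass flask, about 0.4 kg, round, upright on the bench. Body 64 mm in diameter to 85 mm height, sloping shoulder to 97 mm, then a straight neck 34 mm in outer diameter to the rim at 127 mm. Neck bore 26 mm in diameter. Origin: centre of its underside; z up along its axis.
- flask_mouth (a point): Centre of the flask's mouth, at rim height (127 mm above the flask's origin).
- stopper: Loose black rubber stopper, 40 g, 47 mm long: tapered plug 25 mm long (18 mm in diameter at the tip, 23 mm at the top) under a round head 34 mm in diameter, 22 mm high. Origin: centre of the plug's tip; z up through the head. Starts plug down in the stand, head's underside on the stand's top. Home: head's underside on the flask's rim, origin 102 mm above the flask's.
- stand: White plastic stopper stand fixed to the bench: a plain ring 48 mm in outer diameter, bore 28 mm, 35 mm high. Origin: centre of its underside.
- holder: Aluminium bottle holder, fixed. Origin: on the bench under the middle of the pad's face when the pad is free. x is level and points into the holder, the way to press; open front at -x; z up. Side cheeks from x = -57 to 53 mm, inner faces at y = +/-38 mm, 25 to 70 mm above the bench, bare bench between. Back plate x = 50 to 62 mm, 112 mm wide, 85 mm high; low foot behind to x = 115 mm.
- pad: Grey plastic pad of the holder on a spring: upright flat face 66 mm wide, 33 to 88 mm above the bench. Slides only along the holder's x. Its origin is the holder's when free and moves to +x as it is pressed, 32 mm at most (hard stop). 500 N/m, no preload: 10 N when 20 mm in; the flask's axis is then at x = -12 mm of the holder.
- dishes: Loose stack of three closed clear culture dishes, 60 mm in diameter, 42 mm high, to be left alone. Origin: centre of the underside.
- reagent: Loose small white plastic bottle, 48 mm in diameter, 90 mm high, to be left alone. Origin: centre of the underside.
- tip_box: Loose grey box of pipette tips, 80 x 110 x 54 mm, to be left alone. Origin: centre of the underside.

How it is judged:
On the way, in this order (a step that is already met when the one before it is completed fails the run):
1. the stopper is fully home in the neck of the flask (z of stopper in the frame of flask between 0.095 and 0.106 m and x of stopper in the frame of flask between -0.005 and 0.005 m and y of stopper in the frame of flask between -0.005 and 0.005 m and angle between the z axis of stopper and the z axis of flask, either way round below 0.12 rad and angle between flask's own z axis and vertical below 0.12 rad), for 0.2 s.
2. the stoppered flask stands between the cheeks and is pressed steadily on the sprung pad (all of step 1 and contact force between flask and pad between 6.5 and 13.5 N and y of flask in the frame of holder between -0.012 and 0.012 m and height (world z) of flask below 0.008 m), for 0.5 s.
At the end, for the whole second after the job is handed in: The flask stands on the bench (within 8 mm, upright within 0.12 rad) between the cheeks (within 12 mm of the middle), held by the robot at rest, and presses on the sprung pad with 6.5 to 13.5 N; the stopper is still fully home (within 4 mm of full depth, centred within 5 mm) (all of step 2 and linear speed of flask below 0.01 m/s and contact force between any of the fingers, the arm and flask above 1 N); the arm keeps its last pose, push and grip.
It fails at once if the glass is pressed on the pad with more than 24 N (contact force between flask and pad above 24 N).
It fails at once if the flask is tipped over (more than 0.5 rad) (angle between flask's own z axis and vertical above 0.5 rad).
It fails at once if a bystander is disturbed (moved more than 20 mm) (distance of any of dishes, reagent, tip_box from where it was at the start of the episode above 0.02 m).
It also fails if it takes over 64 s, if anything falls off the work surface, if the arm or the gripper's body presses on something with over 40 N, if the wrist force passes 120 N, or if a joint passes its speed limit or range.

ROBOT

A 6-joint arm with a two-finger parallel gripper is mounted at the origin on the work surface. World frame = base frame: x ahead of the robot, y to its left, z up, the work surface at z = 0. Lengths are in m, angles in rad, forces in N, time in s.
With the tool pointing down it reaches from about 0.3 to 0.95 m from the base axis. Payload 3.1 kg.
Tool frame: the origin (TCP) lies on the centre line of the jaws, within the pads' length; the fingertips stand 22 mm ahead of it and the grasp point (between the pads) lies 3 mm ahead of it; z points along the fingers, y is the line along which they close (so a half turn about z gives the same grasp; the last joint's range is limited). The gripper opens to 85 mm and grips with 20 to 120 N. Pads are 22 mm wide; open, the fingers measure 114 mm over their backs; the gripper's body (76 mm by 85 mm) begins 54 mm behind the grasp point. The pads swing forward as they close: fully open they stand 13 mm farther back than shut.
Start: joints at [-1.339, 0.308, 1.634, -0, 1.2, -0.07], TCP at [0.186, -0.597, 0.253] pointing down, gripper open.
Joint ranges: [-3.06, 3.06], [-0.79, 1.96], [0.05, 2.63], [-1.19, 4.34], [0.05, 2.64], [-2.94, 2.94]. Speed limits (rad/s): [2.79, 2.79, 3.14, 3.14, 3.14, 3.14].

INTERFACE

Orientations are given as a rotation vector (axis times angle).
In Python, from rig import bot gives the robot as it stands.
- The arm moves only by the shell command python3 -m creep 'ROWS' [FORCE]. ROWS is JSON, a list of rows, each an object with "turn": the turn, a rotation vector about the world's x, y, z in rad, a list of three; "linear": the shift along the world's x, y, z in cm, a list of three; "claw": the finger opening in cm, from 0 to 8.54. A call has 1 to 10 rows; each row shifts and turns the commanded pose from where the row before left it; what a row does not reach is not made up. A row lasts 1/8 s, in which the tool goes at most 62.5 mm and 10.7 degrees, less where a joint would pass 70% of its speed; a pose out of reach is approached as far as the arm can. A call is refused whole if a number of a shift passes 6.25 or a number of a turn 0.188, either way. A call with a gripper value outside its range is refused whole. The fingers move at their own pace and stop on an object; FORCE is the grip in N (left out, the last holds). Time passes only in rows, so rows that do not move let the fingers close. It gives the time, the measured TCP pose, the force, the opening and the grip force at its end, in the units of the state.
- bot.state(): the state, without advancing time (a new reading comes with each control period).
- bot.snapshot(name): name is "scene" or "top"; returns the picture (420x560x3 uint8, red, green, blue); there is no depth.
- bot.camera_params(name): a dict with "vertical_fov" (degrees; the focal length in pixels is half the picture's height over the tangent of half this angle, whatever the lens; pixels are square), "cx", "cy" (the principal point, pixels), "cam_to_world" (4x4, takes a point from camera to world coordinates). Camera axes: x right, y down, z forward; pixel columns grow to the right and rows downward; lengths in m; the calibration is good to about 2 mm. A picture is of the moment at which its call begins. camera_params takes no time and is no camera call.
- bot.close_job(): hands the job in; it is judged then, once.
The state is a dict: "time_s": time; "joint_pos": joint angles; "qvel": joint speeds; "joint_torque": joint torques, N m; "tcp_pos": TCP position; "tool_rot": TCP orientation; "contact_force": force on the tool from outside, world axes, zero at the start; "wrist_torque": the same for the moment, N m; "width": finger opening in m; "grasp_force": force on a finger pad.
Only numpy, scipy, OpenCV 4.12 (cv2) and the standard library are available. Lean on these libraries where they do the work, as an engineer would, in place of code of your own. Each camera call takes 0.05 s, during which the arm holds its last target. There are 200 camera calls.

## Working session

There is one attempt and no reset: what is moved stays moved. The work goes in short steps, Python scripts to look and compute and a shell command to move; the robot and the scene stay as the last step left them, time stands still between calls to the robot, and variables do not carry over. Pictures are saved under pics/ and viewed, at most 10 in all, crops included, and the job is handed in when it is done.

```bash
mkdir -p pics
python3 - <<'E'
from rig import bot
import cv2
for n in("scene","top"):
    cv2.imwrite(f"pics/{n}0.png",bot.snapshot(n)[:,:,::-1]); p=bot.camera_params(n); print(n,p)
print(bot.state())
E
```

```text
scene {'vertical_fov': 52.54910087643048, 'cx': 282.4898358034025, 'cy': 208.0194607896358, 'cam_to_world': array([[ 0.90161262,  0.23034742, -0.36610756,  0.92384403],
       [ 0.43253686, -0.48514436,  0.75996501, -0.62813787],
       [-0.00255904, -0.84354906, -0.53704603,  0.51391611],
       [ 0.        ,  0.        ,  0.        ,  1.        ]])}
top {'vertical_fov': 44.07095705372619, 'cx': 280.86310709534587, 'cy': 211.37901902226054, 'cam_to_world': array([[-0.00592999, -0.98692939,  0.16104416,  0.47320913],
       [-0.99990621,  0.0078403 ,  0.01122915, -0.06002642],
       [-0.01234501, -0.16096247, -0.98688332,  1.18562103],
       [ 0.        ,  0.        ,  0.        ,  1.        ]])}
{'time_s': 0.1, 'joint_pos': array([-1.33872290e+00,  3.08912831e-01,  1.63511664e+00,  8.18217403e-06,
        1.19972510e+00, -6.96863399e-02]), 'qvel': array([-0.00053758, -0.00104193, -0.00368946, -0.00044803,  0.00092232,
        0.00073342]), 'joint_torque': array([ 2.42116266e-05, -4.16408873e+01, -2.77644557e+01, -1.18284765e-04,
        4.03104932e-03, -1.76799495e-05]), 'tcp_pos': array([ 0.1855652 , -0.59604659,  0.25213773]), 'tool_rot': array([-3.10377144e+00, -4.71878151e-01,  2.63310627e-04]), 'contact_force': array([-0.11382876, -0.17254167,  1.06763601]), 'wrist_torque': array([ 0.00058573, -0.03728569,  0.00876235]), 'grasp_force': 0.0, 'width': 0.08543566505450587}
```

View pics/scene0.png

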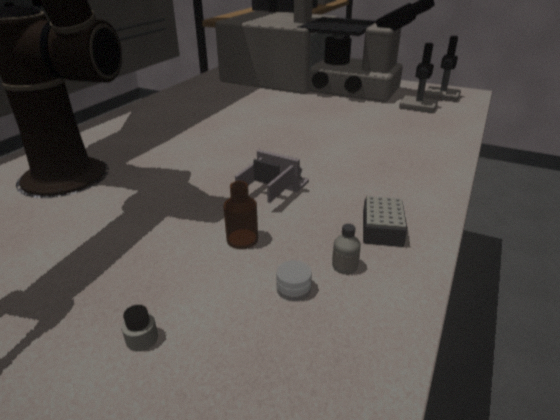

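View pics/top0.png

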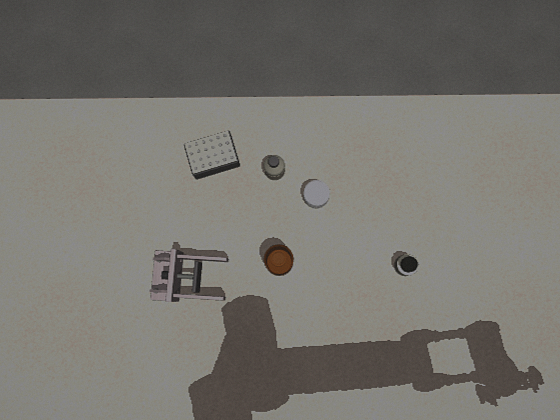

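The scene view shows the stopper head near (137,316), the flask rim near (239,186) and the holder near (272,172). In the top view the stopper is near (407,264), the flask near (279,260), and the holder near (190,275) with its open front to the right (-y). I'll enlarge both.

Run:
```python
import cv2,numpy as np
t=cv2.imread("pics/top0.png");s=cv2.imread("pics/scene0.png")
g=lambda i:np.clip(255*(i/255.)**.6,0,255).astype('uint8')
def crop(i,x,y,w,h,k): return cv2.resize(g(i[y:y+h,x:x+w]),None,fx=k,fy=k,interpolation=cv2.INTER_CUBIC)
a=crop(t,145,230,160,75,5);b=crop(t,380,240,53,48,5)
cv2.imwrite("pics/tc.png",a)
c=crop(s,220,140,100,110,5);d=crop(s,110,295,58,60,5)
o=np.zeros((550,800,3),'uint8');o[:550,:500]=c;o[:300,505:795]=d;o[305:545,505:770]=b
cv2.imwrite("pics/sc.png",o)
```

```text
(no output)
```

View pics/tc.png

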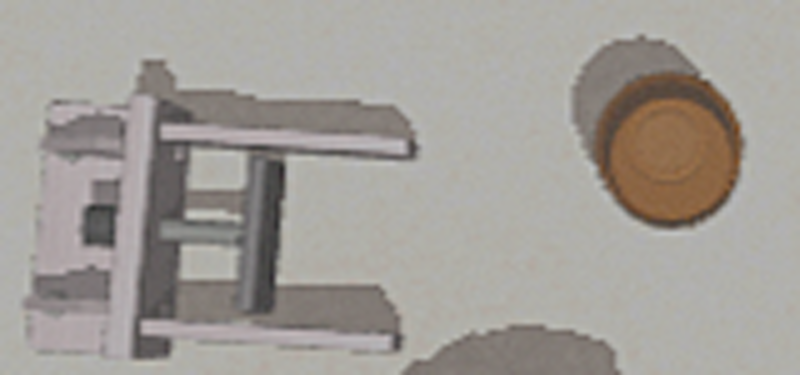

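View pics/sc.png

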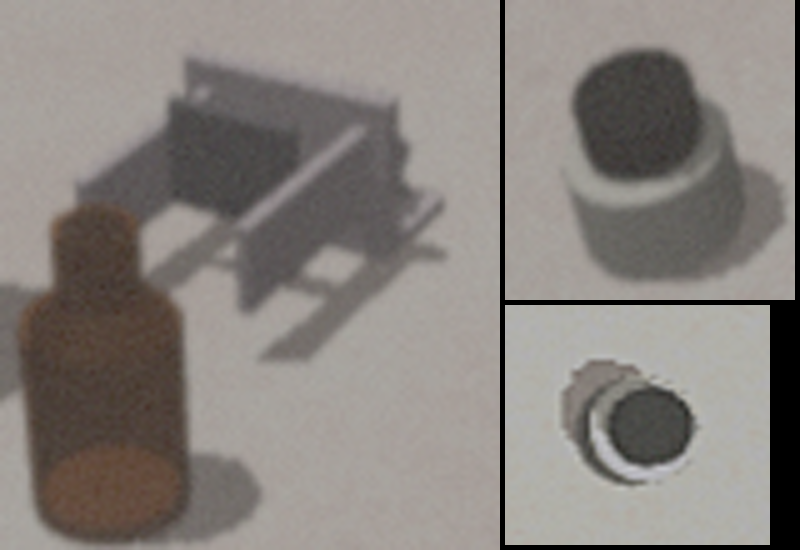

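The crops give these readings, in crop pixels:
- **Flask, top view:** rim circle near (668,143), base disc near (675,160).
- **Flask, scene view:** rim centre near (95,226), base near (113,497).
- **Stopper head top:** (128,83) in its scene inset and (146,121) in its top inset.
- **Holder, top view:** cheek front tops at (410,148) and (398,342), and the pad top from (265,153) to (256,312).

```bash
cat > geo.py <<'E'
from rig import bot
import numpy as np
P={n:bot.camera_params(n) for n in("scene","top")}
def ray(n,uv):
    p=P[n];f=210/np.tan(np.radians(p["vertical_fov"])/2);M=np.array(p["cam_to_world"])
    d=M[:3,:3]@[(uv[0]-p["cx"])/f,(uv[1]-p["cy"])/f,1];return M[:3,3],d
def atz(n,uv,z): o,d=ray(n,uv);return o+d*(z-o[2])/d[2]
def proj(n,X):
    p=P[n];f=210/np.tan(np.radians(p["vertical_fov"])/2);M=np.array(p["cam_to_world"])
    c=(np.atleast_2d(X)-M[:3,3])@M[:3,:3];return c[:,:2]/c[:,2:]*f+[p["cx"],p["cy"]]
def tri(a,b):
    o,d=ray("scene",a);q,e=ray("top",b);s=np.linalg.lstsq(np.c_[d,-e],q-o,rcond=None)[0]
    A,B=o+d*s[0],q+e*s[1];return (A+B)/2,np.linalg.norm(A-B)
def un(c,off,k=5): return (np.array(c)+.5)/k-.5+off
E
python3 - <<'E'
from geo import *
np.set_printoptions(precision=4,suppress=True)
T=lambda c:un(c,[145,230]);S=lambda c:un(c,[220,140])
print("rim",tri(S((95,226)),T((668,143))))
print("base",tri(S((113,497)),T((675,160))))
print("stop",tri(un((128,83),[110,295]),un((146,121),[380,240])))
print("rim z.127",atz("top",T((668,143)),.127),atz("scene",S((95,226)),.127))
print("base z0",atz("top",T((675,160)),0),atz("scene",S((113,497)),0))
print("stop z.057",atz("top",un((146,121),[380,240]),.057),atz("scene",un((128,83),[110,295]),.057))
for c in [(410,148),(398,342)]: print("cheek",atz("top",T(c),.07))
for c in [(265,153),(256,312),(284,158),(275,310)]: print("pad",atz("top",T(c),.088))
for c in [(132,96),(108,356),(157,96),(140,358)]: print("plate",atz("top",T(c),.085))
# cheeks in scene: near cheek front top; far cheek front top; pad top corners
print("Rcheek front", tri(S((240,232)),T((410,148))), "Lcheek", tri(S((80,186)),T((398,342))))
print("pad",tri(S((172,98)),T((275,310))),tri(S((298,130)),T((284,158))))
for n,(x,y) in dict(dishes=(316,193),reag=(274,160),tip=(212,154)).items(): print(n,atz("top",(x,y),.05))
E
```

```text
rim (array([ 0.55  , -0.0416,  0.1256]), np.float64(0.0014002809323938293))
base (array([ 0.551 , -0.0427,  0.0014]), np.float64(0.000958922198574962))
stop (array([ 0.54  , -0.3236,  0.0565]), np.float64(0.0011801858885090181))
rim z.127 [ 0.5493 -0.042   0.127 ] [ 0.5519 -0.0433  0.127 ]
base z0 [ 0.5507 -0.043   0.    ] [ 0.5504 -0.0408  0.    ]
stop z.057 [ 0.5404 -0.3231  0.057 ] [ 0.5399 -0.3243  0.057 ]
cheek [0.5521 0.0699 0.07  ]
cheek [0.4698 0.0741 0.07  ]
pad [0.5491 0.1292 0.088 ]
pad [0.4826 0.1317 0.088 ]
pad [0.5469 0.1211 0.088 ]
pad [0.4834 0.1237 0.088 ]
plate [0.5739 0.187  0.085 ]
plate [0.4648 0.194  0.085 ]
plate [0.5738 0.1763 0.085 ]
plate [0.4639 0.1805 0.085 ]
Rcheek front (array([0.5523, 0.0703, 0.0664]), np.float64(2.8307052112007985e-05)) Lcheek (array([0.4701, 0.0746, 0.0676]), np.float64(0.0007370059869005258))
pad (array([0.4862, 0.1251, 0.0912]), np.float64(0.00685272484686171)) (array([0.5501, 0.1229, 0.0898]), np.float64(0.0076996463143121155))
dishes [ 0.6994 -0.1257  0.05  ]
reag [ 0.776  -0.0323  0.05  ]
tip [0.7913 0.1079 0.05  ]
```

The triangulated heights match the given sizes:
- **Flask:** rim at 126 mm, base at 1 mm, axis at (0.551, -0.042).
- **Stopper:** head top at 57 mm, at (0.540, -0.3235).
- **Holder:** origin near (0.515, 0.1285), x axis near (0.042, 0.999).

I'll keep the closing line along holder x, so I need to yaw the tool by about -0.344 rad. First move goes over the stopper.

```bash
python3 -m creep '[{"linear":[4.4,3.4,0],"turn":[0,0,-0.043],"claw":6},{"linear":[4.4,3.4,0],"turn":[0,0,-0.043],"claw":6},{"linear":[4.4,3.4,0],"turn":[0,0,-0.043],"claw":6},{"linear":[4.4,3.4,0],"turn":[0,0,-0.043],"claw":6},{"linear":[4.4,3.4,-1],"turn":[0,0,-0.043],"claw":6},{"linear":[4.4,3.4,-2],"turn":[0,0,-0.043],"claw":6},{"linear":[4.4,3.4,-2],"turn":[0,0,-0.043],"claw":6},{"linear":[4.4,3.4,-2],"turn":[0,0,-0.043],"claw":6},{"linear":[0,0,-2],"turn":[0,0,0],"claw":6},{"linear":[0,0,0],"turn":[0,0,0],"claw":6}]' 40
```

```text
time_s: 1.35
tcp_pos: [0.5358, -0.3234, 0.1604]
tool_rot: [-3.138, 0.064, 0.009]
contact_force: [-0.7, -0.8, -0.0]
width: 0.0598
grasp_force: 0.0
```

```bash
python3 -m creep '[{"linear":[0.2,0,-2],"turn":[0,0,0],"claw":6},{"linear":[0.2,0,-3],"turn":[0,0,0],"claw":6},{"linear":[0,0,-2.5],"turn":[0,0,0],"claw":6},{"linear":[0,0,-1.5],"turn":[0,0,0],"claw":6},{"linear":[0,0,-1],"turn":[0,0,0],"claw":6},{"linear":[0,0,0],"turn":[0,0,0],"claw":6},{"linear":[0,0,0],"turn":[0,0,0],"claw":6}]'
python3 - <<'E'
from rig import bot
import cv2,numpy as np
g=lambda i:np.clip(255*(i/255.)**.6,0,255).astype('uint8')
a=bot.snapshot("top")[:,:,::-1];b=bot.snapshot("scene")[:,:,::-1]
f=lambda i,x,y:cv2.resize(g(i[y:y+120,x:x+80]),None,fx=5,fy=5,interpolation=cv2.INTER_CUBIC)
cv2.imwrite("pics/g1.png",np.hstack([f(a,365,210),f(b,100,250)]))
E
```

```text
time_s: 2.22
tcp_pos: [0.5424, -0.3254, 0.0643]
tool_rot: [3.14, -0.066, 0.002]
contact_force: [0.0, -1.0, -0.3]
width: 0.0599
grasp_force: 0.0
```

View pics/g1.png

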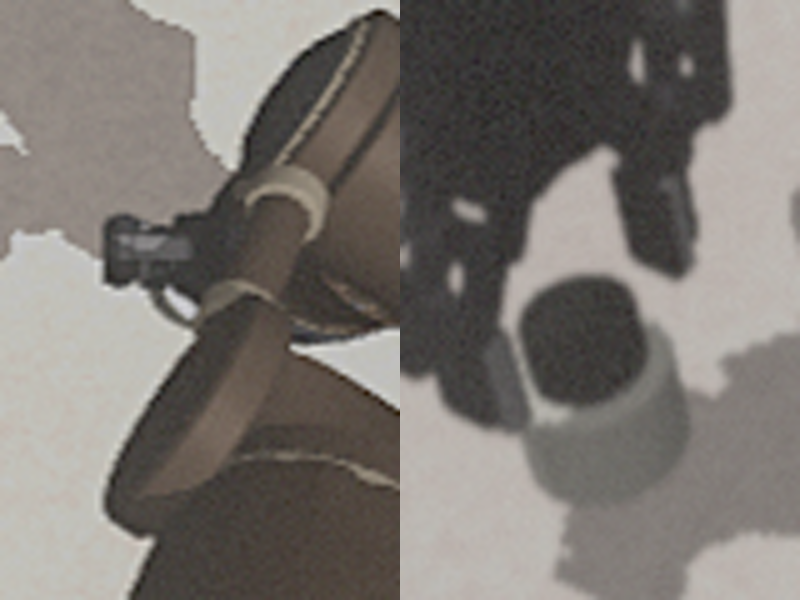

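The fingers straddle the stopper head, with tips in the scene crop at about (510,425) and (680,275) and the head at (583,335). I'll lower slightly and close.

```bash
python3 -m creep '[{"linear":[-0.2,0.2,-0.4],"turn":[0,0,0],"claw":6},{"linear":[0,0,0],"turn":[0,0,0],"claw":4.5},{"linear":[0,0,0],"turn":[0,0,0],"claw":2.5},{"linear":[0,0,0],"turn":[0,0,0],"claw":2.5},{"linear":[0,0,0],"turn":[0,0,0],"claw":2.5},{"linear":[0,0,0],"turn":[0,0,0],"claw":2.5}]' 40
```

```text
time_s: 3.08
tcp_pos: [0.54, -0.3229, 0.0595]
tool_rot: [3.141, -0.066, 0.001]
contact_force: [0.4, 0.3, 1.0]
width: 0.0317
grasp_force: 39.7
```

```bash
python3 -m creep '[{"linear":[0,0,3],"turn":[0,0,0],"claw":2.5},{"linear":[0,0,4],"turn":[0,0,0],"claw":2.5},{"linear":[0,0,4],"turn":[0,0,0],"claw":2.5},{"linear":[0,2,3.5],"turn":[0,0,0],"claw":2.5},{"linear":[0.2,5,0],"turn":[0,0,0],"claw":2.5},{"linear":[0.2,5,0],"turn":[0,0,0],"claw":2.5},{"linear":[0.2,5,0],"turn":[0,0,0],"claw":2.5},{"linear":[0.2,5,0],"turn":[0,0,0],"claw":2.5},{"linear":[0.2,4,0],"turn":[0,0,0],"claw":2.5},{"linear":[0,2,0],"turn":[0,0,0],"claw":2.5}]'
python3 -m creep '[{"linear":[0,0,0],"turn":[0,0,0],"claw":2.5},{"linear":[0,0,0],"turn":[0,0,0],"claw":2.5},{"linear":[0,0,0],"turn":[0,0,0],"claw":2.5}]'
python3 - <<'E'
from rig import bot
import cv2,numpy as np
g=lambda i:np.clip(255*(i/255.)**.5,0,255).astype('uint8')
b=bot.snapshot("scene")[:,:,::-1]
cv2.imwrite("pics/s2.png",b)
cv2.imwrite("pics/g2.png",cv2.resize(g(b[110:230,190:290]),None,fx=5,fy=5,interpolation=cv2.INTER_CUBIC))
E
```

```text
time_s: 4.32
tcp_pos: [0.5493, -0.0409, 0.204]
tool_rot: [-3.141, 0.063, 0.001]
contact_force: [-0.2, -1.0, -1.4]
width: 0.032
grasp_force: 40.0
time_s: 4.7
tcp_pos: [0.5498, -0.0442, 0.2042]
tool_rot: [3.14, -0.069, -0.0]
contact_force: [-0.5, 0.1, -0.1]
width: 0.0312
grasp_force: 40.0
```

View pics/g2.png

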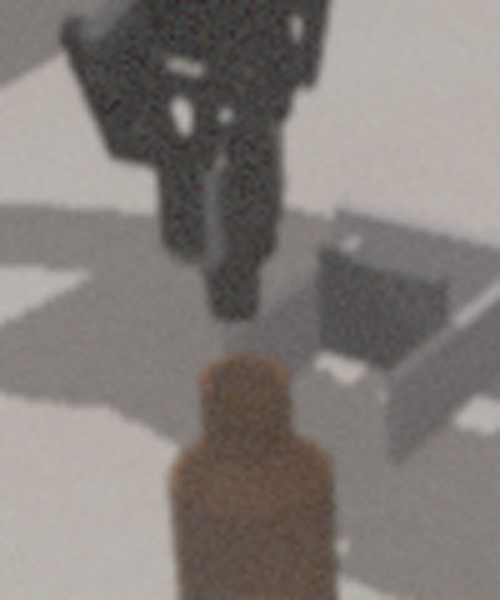

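The plug tip centre is near crop (233,309), bottom edge 322. The neck centre is near column 246, rim row 378. So the plug looks a few mm off to the left; I'll work out the shift.

Run:
```python
from geo import *
np.set_printoptions(precision=4,suppress=True)
S=lambda c:un(c,[190,110])
print("rim",atz("scene",S((246.5,378)),.127))
for z in(.150,.1545): print("tip",z,atz("scene",S((233.5,309)),z))
for X in([.5505,-.0425,.127],[.5498,-.0430,.1545],[.5505,-.0425,.1545]): print((proj("scene",X)[0]-[190,110])*5+2)
print(np.mean([bot.state()['tcp_pos'] for _ in range(5)],0))
```

```text
rim [ 0.5532 -0.0443  0.127 ]
tip 0.15 [ 0.5445 -0.0364  0.15  ]
tip 0.1545 [ 0.5492 -0.0437  0.1545]
[242.7153 374.2823]
[235.9326 308.5488]
[238.2954 308.3548]
[ 0.5498 -0.0441  0.2042]
```

```bash
python3 -m creep '[{"linear":[0.3,0.05,-1],"turn":[0,0,0],"claw":2.5},{"linear":[0,0,-1],"turn":[0,0,0],"claw":2.5},{"linear":[0,0,0],"turn":[0,0,0],"claw":2.5},{"linear":[0,0,0],"turn":[0,0,0],"claw":2.5}]'
python3 - <<'E'
from rig import bot
import cv2,numpy as np
g=lambda i:np.clip(255*(i/255.)**.5,0,255).astype('uint8')
b=np.mean([bot.snapshot("scene")[:,:,::-1] for _ in range(6)],0)
cv2.imwrite("pics/g3.png",cv2.resize(g(b[145:205,210:270]),None,fx=10,fy=10,interpolation=cv2.INTER_CUBIC))
E
```

```text
time_s: 5.25
tcp_pos: [0.5526, -0.0422, 0.1839]
tool_rot: [-3.141, 0.066, 0.001]
contact_force: [0.9, -0.1, -0.8]
width: 0.0315
grasp_force: 40.0
```

View pics/g3.png

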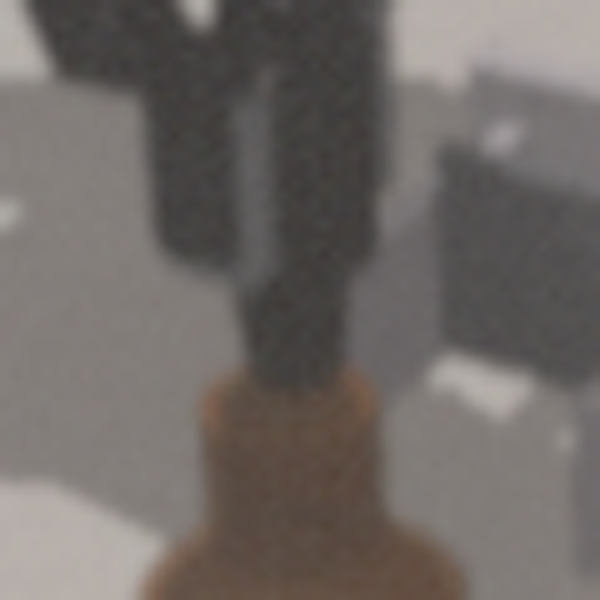

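The plug tip (columns 245–343, centre 294) sits centred over the neck (204–382, centre 293). The depth rows also agree, with the tip centre near 365 against 364 expected. Lowering now.

```bash
python3 -m creep '[{"linear":[0,0,-0.8],"turn":[0,0,0],"claw":2.5},{"linear":[0,0,-0.8],"turn":[0,0,0],"claw":2.5},{"linear":[0,0,-0.6],"turn":[0,0,0],"claw":2.5},{"linear":[0,0,-0.4],"turn":[0,0,0],"claw":2.5},{"linear":[0,0,0],"turn":[0,0,0],"claw":2.5}]'; python3 -m creep '[{"linear":[0,0,-0.3],"turn":[0,0,0],"claw":2.5},{"linear":[0,0,-0.2],"turn":[0,0,0],"claw":2.5},{"linear":[0,0,0],"turn":[0,0,0],"claw":2.5}]'
```

```text
time_s: 6.18
tcp_pos: [0.5522, -0.0421, 0.1575]
tool_rot: [-3.141, 0.066, 0.002]
contact_force: [-0.2, 0.6, -0.9]
width: 0.0317
grasp_force: 40.2
time_s: 6.55
tcp_pos: [0.5527, -0.0423, 0.1532]
tool_rot: [-3.141, 0.066, 0.0]
contact_force: [-0.4, 1.0, -1.3]
width: 0.0318
grasp_force: 40.2
```

```bash
python3 -m creep '[{"linear":[0,0,-0.2],"turn":[0,0,0],"claw":2.5},{"linear":[0,0,-0.1],"turn":[0,0,0],"claw":2.5},{"linear":[0,0,0],"turn":[0,0,0],"claw":2.5}]'; python3 -m creep '[{"linear":[0,0,-0.1],"turn":[0,0,0],"claw":2.5},{"linear":[0,0,-0.1],"turn":[0,0,0],"claw":2.5},{"linear":[0,0,0],"turn":[0,0,0],"claw":2.5}]'
```

```text
time_s: 6.92
tcp_pos: [0.5539, -0.0424, 0.1521]
tool_rot: [3.141, -0.066, 0.004]
contact_force: [-2.3, 0.7, 6.8]
width: 0.0314
grasp_force: 40.8
time_s: 7.3
tcp_pos: [0.5549, -0.0424, 0.1521]
tool_rot: [3.141, -0.066, 0.007]
contact_force: [-3.1, 1.4, 14.9]
width: 0.0315
grasp_force: 41.6
```

It seated with 15 N and the height agrees with home. Release and look.

```bash
python3 -m creep '[{"linear":[0,0,0.2],"turn":[0,0,0],"claw":2.5},{"linear":[0,0,0],"turn":[0,0,0],"claw":4},{"linear":[0,0,0],"turn":[0,0,0],"claw":6},{"linear":[0,0,0],"turn":[0,0,0],"claw":6},{"linear":[0,0,0],"turn":[0,0,0],"claw":6}]'
python3 - <<'E'
from rig import bot
import cv2,numpy as np
g=lambda i:np.clip(255*(i/255.)**.5,0,255).astype('uint8')
b=np.mean([bot.snapshot("scene")[:,:,::-1] for _ in range(6)],0)
cv2.imwrite("pics/g4.png",cv2.resize(g(b[145:245,200:280]),None,fx=6,fy=6,interpolation=cv2.INTER_CUBIC))
E
```

```text
time_s: 7.92
tcp_pos: [0.5526, -0.0423, 0.1499]
tool_rot: [-3.141, 0.066, 0.001]
contact_force: [-0.5, 0.2, 0.1]
width: 0.0599
grasp_force: 0.0
```

View pics/g4.png

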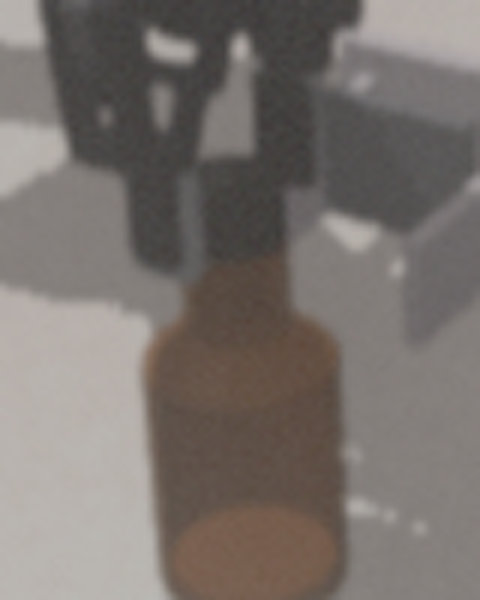

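The head sits square and centred on the rim, and the flask is upright. Now lower to the neck and grip it.

```bash
python3 -m creep '[{"linear":[0,0,-0.8],"turn":[0,0,0],"claw":6},{"linear":[0,0,-0.8],"turn":[0,0,0],"claw":6},{"linear":[0,0,-0.7],"turn":[0,0,0],"claw":6},{"linear":[0,0,-0.3],"turn":[0,0,0],"claw":6},{"linear":[0,0,0],"turn":[0,0,0],"claw":4.5},{"linear":[0,0,0],"turn":[0,0,0],"claw":3.8},{"linear":[0,0,0],"turn":[0,0,0],"claw":2.5},{"linear":[0,0,0],"turn":[0,0,0],"claw":2.5},{"linear":[0,0,0],"turn":[0,0,0],"claw":2.5},{"linear":[0,0,0],"turn":[0,0,0],"claw":2.5}]' 90
```

```text
time_s: 9.48
tcp_pos: [0.5531, -0.042, 0.1249]
tool_rot: [-3.14, 0.067, -0.001]
contact_force: [-0.4, 4.1, 5.1]
width: 0.0374
grasp_force: 89.7
```

The width of 37.4 mm is more than the 34 mm neck, so the tips may be on the shoulder. I'll re-grip 5 mm higher.

```bash
python3 -m creep '[{"linear":[0,0,0],"turn":[0,0,0],"claw":5},{"linear":[0,0,0],"turn":[0,0,0],"claw":5},{"linear":[0,0,0.5],"turn":[0,0,0],"claw":5},{"linear":[0,0,0],"turn":[0,0,0],"claw":3.8},{"linear":[0,0,0],"turn":[0,0,0],"claw":3.3},{"linear":[0,0,0],"turn":[0,0,0],"claw":2.5},{"linear":[0,0,0],"turn":[0,0,0],"claw":2.5},{"linear":[0,0,0],"turn":[0,0,0],"claw":2.5},{"linear":[0,0,0],"turn":[0,0,0],"claw":2.5}]' 90
python3 - <<'E'
from rig import bot
import cv2,numpy as np
g=lambda i:np.clip(255*(i/255.)**.5,0,255).astype('uint8')
b=np.mean([bot.snapshot("scene")[:,:,::-1] for _ in range(6)],0)
cv2.imwrite("pics/g5.png",cv2.resize(g(b[145:245,200:280]),None,fx=6,fy=6,interpolation=cv2.INTER_CUBIC))
E
```

```text
time_s: 10.6
tcp_pos: [0.5536, -0.0422, 0.1306]
tool_rot: [3.141, -0.066, 0.003]
contact_force: [-0.4, 1.8, 5.7]
width: 0.0359
grasp_force: 89.0
```

View pics/g5.png

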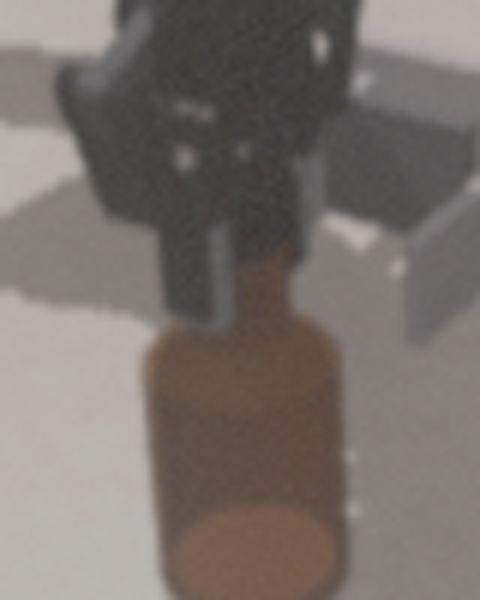

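The fingertips are at about row 330, clear of the shoulder, on a good neck grip with the flask still upright. Lift slightly and carry it to just in front of the holder, then check the lateral position.

```bash
python3 -m creep '[{"linear":[0,0,0.4],"turn":[0,0,0],"claw":2.5},{"linear":[0,0,0.4],"turn":[0,0,0],"claw":2.5},{"linear":[-0.7,0.8,0],"turn":[0,0,0],"claw":2.5},{"linear":[-1,1.5,0],"turn":[0,0,0],"claw":2.5},{"linear":[-1,1.5,0],"turn":[0,0,0],"claw":2.5},{"linear":[-0.7,1.5,0],"turn":[0,0,0],"claw":2.5},{"linear":[-0.3,0.9,0],"turn":[0,0,0],"claw":2.5},{"linear":[0,0,0],"turn":[0,0,0],"claw":2.5},{"linear":[0,0,0],"turn":[0,0,0],"claw":2.5},{"linear":[0,0,0],"turn":[0,0,0],"claw":2.5}]'
python3 - <<'E'
from rig import bot
import cv2,numpy as np
g=lambda i:np.clip(255*(i/255.)**.5,0,255).astype('uint8')
b,t=[np.mean([bot.snapshot(n)[:,:,::-1] for _ in range(4)],0) for n in("scene","top")]
f=lambda i,x,y:cv2.resize(g(i[y:y+110,x:x+80]),None,fx=5,fy=5,interpolation=cv2.INTER_CUBIC)
cv2.imwrite("pics/g6.png",np.hstack([f(b,215,125),f(t,210,220)]))
E
```

```text
time_s: 12.15
tcp_pos: [0.5162, 0.0193, 0.1374]
tool_rot: [3.141, -0.067, 0.001]
contact_force: [-0.3, 0.1, -4.6]
width: 0.0361
grasp_force: 89.8
```

View pics/g6.png

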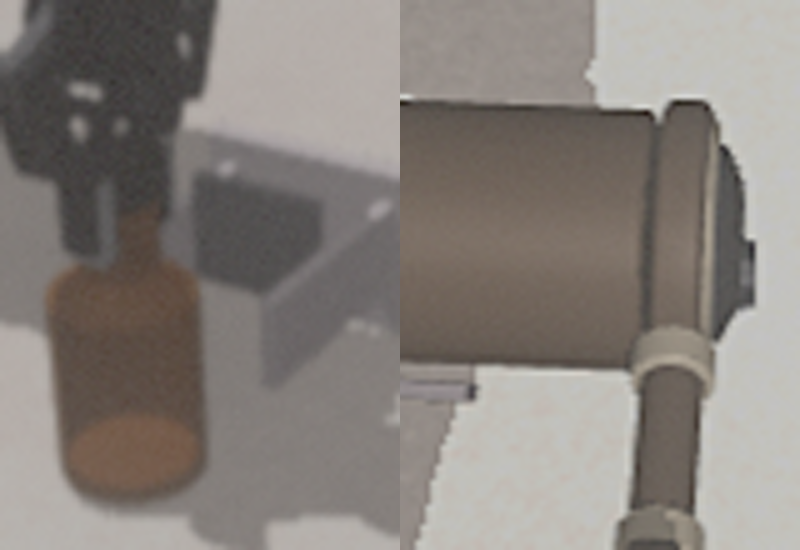

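The flask hangs upright. Its base outline spans columns 62–206 with its bottom at row about 503 (scene crop), and the arm hides the top view. I'll fit the base position from this outline.

Run:
```python
from geo import *
from scipy.optimize import least_squares
a=np.linspace(0,2*np.pi,73)
def ext(x,y,z,off,k):
    q=(proj("scene",np.c_[x+.032*np.cos(a),y+.032*np.sin(a),a*0+z])-off)*k+k/2-.5
    return q[:,0].min(),q[:,0].max(),q[:,1].max()
for nm,obs,z,off,k,g in(("now",(62,206,503),.0068,[215,125],5,(.51,.02)),("start",(36,189,543),0,[220,140],5,(.55,-.04)),("seated",(160,347,607),0,[200,145],6,(.55,-.04))):
    r=least_squares(lambda p:np.subtract(ext(*p,z,off,k),obs),g);print(nm,r.x,r.fun)
```

```text
now [0.51329339 0.02036251] [-2.5735386  2.5840717 -0.2594024]
start [ 0.54924492 -0.03911398] [-2.80463808  2.81691799 -0.2778906 ]
seated [ 0.54485298 -0.03265244] [-0.95927278  0.96343891 -0.09509549]
```

The flask axis is at x ≈ 0.514, and the holder's centre line runs 0.511–0.515, so it's centred. Move in and lower to the bench.

```bash
python3 -m creep '[{"linear":[0,0.8,-0.2],"turn":[0,0,0],"claw":2.5},{"linear":[0,1,0],"turn":[0,0,0],"claw":2.5},{"linear":[0,1,0],"turn":[0,0,0],"claw":2.5},{"linear":[0,1,0],"turn":[0,0,0],"claw":2.5},{"linear":[0,1,0],"turn":[0,0,0],"claw":2.5},{"linear":[0,0.8,0],"turn":[0,0,0],"claw":2.5},{"linear":[0,0.4,-0.2],"turn":[0,0,0],"claw":2.5},{"linear":[0,0,-0.2],"turn":[0,0,0],"claw":2.5},{"linear":[0,0,-0.1],"turn":[0,0,0],"claw":2.5},{"linear":[0,0,0],"turn":[0,0,0],"claw":2.5}]'; python3 -m creep '[{"linear":[0,0,0],"turn":[0,0,0],"claw":2.5},{"linear":[0,0,0],"turn":[0,0,0],"claw":2.5}]'
```

```text
time_s: 13.8
tcp_pos: [0.5161, 0.0797, 0.1307]
tool_rot: [-3.14, 0.067, -0.001]
contact_force: [-0.8, 1.0, 0.5]
width: 0.0356
grasp_force: 90.4
time_s: 14.05
tcp_pos: [0.5161, 0.0797, 0.1307]
tool_rot: [-3.141, 0.067, -0.001]
contact_force: [-1.1, 1.6, 2.1]
width: 0.0355
grasp_force: 90.5
```

```bash
python3 -m creep '[{"linear":[0,0.2,0.05],"turn":[0,0,0],"claw":2.5},{"linear":[0,0.3,0],"turn":[0,0,0],"claw":2.5},{"linear":[0,0.3,0],"turn":[0,0,0],"claw":2.5},{"linear":[0,0.3,0],"turn":[0,0,0],"claw":2.5},{"linear":[0,0.3,0],"turn":[0,0,0],"claw":2.5},{"linear":[0,0.2,0],"turn":[0,0,0],"claw":2.5},{"linear":[0,0.2,0],"turn":[0,0,0],"claw":2.5},{"linear":[0,0.2,0],"turn":[0,0,0],"claw":2.5},{"linear":[0,0,0],"turn":[0,0,0],"claw":2.5}]'; python3 -m creep '[{"linear":[0,0.2,0],"turn":[0,0,0],"claw":2.5},{"linear":[0,0.2,0],"turn":[0,0,0],"claw":2.5},{"linear":[0,0.2,0],"turn":[0,0,0],"claw":2.5},{"linear":[0,0,0],"turn":[0,0,0],"claw":2.5}]'
```

```text
time_s: 15.18
tcp_pos: [0.5157, 0.1, 0.1307]
tool_rot: [-3.14, 0.066, 0.0]
contact_force: [-0.6, -0.8, -2.3]
width: 0.0355
grasp_force: 90.0
time_s: 15.68
tcp_pos: [0.5157, 0.1058, 0.1307]
tool_rot: [3.141, -0.066, -0.0]
contact_force: [0.8, -1.4, -2.3]
width: 0.0358
grasp_force: 89.9
```

```bash
python3 -m creep '[{"linear":[0,0.2,0],"turn":[0,0,0],"claw":2.5},{"linear":[0.1,0.2,0],"turn":[0,0,0],"claw":2.5},{"linear":[0,0,0],"turn":[0,0,0],"claw":2.5}]'; python3 -m creep '[{"linear":[0,0.2,0],"turn":[0,0,0],"claw":2.5},{"linear":[0,0.2,0],"turn":[0,0,0],"claw":2.5},{"linear":[0,0,0],"turn":[0,0,0],"claw":2.5}]'; python3 -m creep '[{"linear":[0,0,0],"turn":[0,0,0],"claw":2.5},{"linear":[0,0,0],"turn":[0,0,0],"claw":2.5}]'
```

```text
time_s: 16.05
tcp_pos: [0.5165, 0.1096, 0.1307]
tool_rot: [3.14, -0.066, -0.001]
contact_force: [-0.6, -3.3, -1.9]
width: 0.0358
grasp_force: 90.0
time_s: 16.42
tcp_pos: [0.5167, 0.1135, 0.1307]
tool_rot: [3.14, -0.066, -0.0]
contact_force: [-0.5, -4.4, -2.9]
width: 0.0358
grasp_force: 90.0
time_s: 16.68
tcp_pos: [0.5167, 0.1135, 0.1307]
tool_rot: [3.141, -0.066, -0.0]
contact_force: [0.3, -4.2, -2.6]
width: 0.0356
grasp_force: 90.0
```

The force is rising, but contact came about 8 mm later than the geometry predicted. I'll check numerically for tilt, and for where the flask and pad are, by fitting the amber silhouette.

```bash
cat > sil.py <<'E'
from geo import *
import cv2
from scipy.optimize import least_squares
from scipy.spatial.transform import Rotation as R
def edges(img,rows,c0,c1):
    f=cv2.GaussianBlur(img.astype(float),(0,0),.7);m=(f[...,0]-f[...,2])/(f.sum(2)+1)   # rgb
    out=[]
    for r in rows:
        line=m[r,c0:c1];th=(line.max()+np.median(m[r,:c0]))/2
        i=np.flatnonzero(line>th)
        l=i[0]-(line[i[0]]-th)/(line[i[0]]-line[i[0]-1]);q=i[-1];e=q+(line[q]-th)/(line[q]-line[q+1]) if q+1<len(line) else np.nan
        out.append((r,l+c0,e+c0))
    return np.array(out)
a=np.linspace(0,2*np.pi,180)
def model(x,y,ty,tx,z0=0):
    h=np.linspace(0,.085,30);H,A=np.meshgrid(h,a)
    X=np.c_[.032*np.cos(A.ravel()),.032*np.sin(A.ravel()),H.ravel()]
    X=X@R.from_rotvec([-ty,tx,0]).as_matrix().T+[x,y,z0]   # ty>0: top leans +y
    return proj("scene",X)
def pred(p,rows,z0=0):
    q=model(*p,z0);o=[]
    for r in rows:
        k=abs(q[:,1]-r)<1.2;o.append((q[k,0].min(),q[k,0].max()))
    return np.array(o)
E
python3 - <<'E'
from sil import *
np.set_printoptions(precision=2,suppress=True)
s0=cv2.imread("pics/scene0.png")[:,:,::-1]
now=np.mean([bot.snapshot("scene") for _ in range(8)],0);np.save("now.npy",now)
r0=range(206,238,4);e0=edges(s0,r0,215,270);p0=pred((.5507,-.0425,0,0),r0)
print("start obs-pred\n",np.c_[e0,e0[:,1:]-p0])
r1=range(170,216,4);e1=edges(now,r1,225,300);p1=pred((.5145,.1135,0,0),r1)
print("now\n",np.c_[e1,e1[:,1:]-p1])
st=bot.state();print(st['contact_force'],st['wrist_torque'],st['tcp_pos'])
E
```

```text
start obs-pred
 [[206.   223.25 255.18   0.6   -1.29]
 [210.   223.89 254.91   0.87  -1.72]
 [214.   224.42 255.18   1.04  -1.61]
 [218.   224.81 255.59   1.04  -1.38]
 [222.   225.44 255.9    1.33  -1.24]
 [226.   225.62 256.02   1.11  -1.28]
 [230.   228.87 254.72   4.01  -2.74]
 [234.   227.72 255.92   2.47  -1.73]]Traceback (most recent call last):
  File "<stdin>", line 7, in <module>
  File "sil.py", line 23, in pred
    k=abs(q[:,1]-r)<1.2;o.append((q[k,0].min(),q[k,0].max()))
                                  ~~~~~~~~~~^^
    return umr_minimum(a, axis, None, out, keepdims, initial, where)
ValueError: zero-size array to reduction operation minimum which has no identity
```

Run:
```python
from sil import *
np.set_printoptions(precision=2,suppress=True)
now=np.load("now.npy")
print(proj("scene",[[.5145,.1135,0],[.5145,.1135,.085]]))
q=model(.5145,.1135,0,0);print(q.min(0),q.max(0))
r1=range(int(q[:,1].min())+6,int(q[:,1].max())-5,4);e1=edges(now,r1,225,310);p1=pred((.5145,.1135,0,0),r1)
print("now\n",np.c_[e1,e1[:,1:]-p1])
st=bot.state();print(st['contact_force'],st['wrist_torque'],st['tcp_pos'])
```

```text
[[262.3  199.17]
 [261.22 166.43]]
[246.77 160.06] [276.06 206.52]
now
 [[166.   247.38 274.92   0.62  -0.73]
 [170.   247.45 274.55   0.56  -1.16]
 [174.   247.74 274.17   0.65  -1.58]
 [178.   247.69 273.14   0.36  -2.67]
 [182.   247.91 268.54   0.4   -7.31]
 [186.   248.21 266.16   0.46  -9.74]
 [190.   248.77 266.25   0.84  -9.7 ]
 [194.   249.81 266.44   1.65  -9.57]
 [198.   249.3  266.71   0.93  -9.35]]
[-0.05 -4.43 -2.94] [-1.2   0.03 -0.  ] [0.52 0.11 0.13]
```

The left edge follows the upright model with no slope, so the flask is upright and laterally centred. Press on slowly, guided by force.

```bash
python3 -m creep '[{"linear":[0,0.2,0],"turn":[0,0,0],"claw":2.5},{"linear":[0,0.2,0],"turn":[0,0,0],"claw":2.5},{"linear":[0,0,0],"turn":[0,0,0],"claw":2.5},{"linear":[0,0,0],"turn":[0,0,0],"claw":2.5}]'; python3 -m creep '[{"linear":[0,0.2,0],"turn":[0,0,0],"claw":2.5},{"linear":[0,0.2,0],"turn":[0,0,0],"claw":2.5},{"linear":[0,0,0],"turn":[0,0,0],"claw":2.5},{"linear":[0,0,0],"turn":[0,0,0],"claw":2.5}]'; python3 -c "
from rig import bot
print(bot.state()['wrist_torque'])"
```

```text
time_s: 17.58
tcp_pos: [0.5167, 0.117, 0.1308]
tool_rot: [3.139, -0.065, -0.0]
contact_force: [-1.6, -6.6, -2.2]
width: 0.0358
grasp_force: 90.1
time_s: 18.08
tcp_pos: [0.5168, 0.1204, 0.1308]
tool_rot: [3.138, -0.065, -0.0]
contact_force: [-0.0, -7.8, -2.4]
width: 0.036
grasp_force: 90.1
[-1.95514396  0.07276855 -0.07346532]
```

Force and travel give the spring's 0.5 N/mm, but the absolute position implies about 11.7 N where the sensor shows 7.8 N. I'll check tilt and pad displacement in the images before going further.

Run:
```python
from sil import *
np.set_printoptions(precision=1,suppress=True,linewidth=200)
now=np.mean([bot.snapshot("scene") for _ in range(10)],0);np.save("now2.npy",now)
fs=[bot.state() for _ in range(3)];print(fs[-1]['contact_force'],fs[-1]['wrist_torque'])
rows=range(164,200,3);e=edges(now,rows,225,310)
for y in(.1204,.1124):
  for t in(0,.06,.12): 
    try: print(y,t,(e[:,1]-pred((.5148,y-t*.13*(y>.115),t,0),rows)[:,0]))
    except Exception as ex: print(ex)
for d in(0,15,20,25):
    print(d,proj("scene",[[.548+.042*d/1e3,.1275+d/1e3,.088],[.482+.042*d/1e3,.1303+d/1e3,.088]]).ravel())
s0=cv2.imread("pics/scene0.png").astype(float)
for n,im in(("start",s0),("now",now)):
    g=cv2.GaussianBlur(im.mean(2),(0,0),.5);print(n);print(g[150:182:1,252:292:2].astype(int))
```

```text
[ 0.6 -7.6 -0.7] [-2.  0. -0.]
0.1204 0 [0.9 0.5 0.6 0.6 0.4 0.2 0.3 0.1 0.6 2.2 1.4 0.8]
0.1204 0.06 [1.4 1.1 1.3 1.5 1.3 1.3 1.4 1.3 1.9 3.6 2.9 2.4]
0.1204 0.12 [1.8 1.8 2.  2.3 2.3 2.3 2.5 2.5 3.2 5.  4.3 4. ]
0.1124 0 [1.9 2.3 2.4 2.5 2.2 2.1 2.1 1.9 2.4 4.  3.1 2.6]
0.1124 0.06 [1.4 1.2 1.4 1.5 1.4 1.3 1.4 1.4 2.  3.6 2.9 2.4]
0.1124 0.12 [0.4 0.1 0.4 0.6 0.6 0.6 0.8 0.9 1.6 3.4 2.7 2.4]
0 [277.5 165.6 252.  159.4]
15 [280.8 162.9 255.4 156.9]
20 [281.8 162.  256.6 156. ]
25 [282.9 161.1 257.7 155.2]
start
[[116 117 109 104 108 110 114 115 116 116 118 119 118 119 119 116 117 117 117 117]
 [116 117 103  88  98 101 110 112 113 113 117 116 119 117 118 118 114 116 118 119]
 [116 116  97  67  78  86  97 103 107 108 113 113 117 117 118 119 115 117 118 118]
 [117 116  95  60  62  67  77  86  96 102 105 109 113 111 117 116 117 118 120 119]
 [116 116  95  58  55  56  58  63  77  84  96 102 105 109 114 113 116 118 117 116]
 [117 118  95  59  54  54  51  55  61  65  79  86  97 102 107 109 112 114 112 115]
 [119 118  98  58  61  56  53  53  56  56  62  65  76  84  93 101 105 110 107 112]
 
[... 4035 characters left out ...]
24  23  27  36  49  50  44  42  42]
 [ 23  24  24  23  25  24  24  24  24  25  24  24  23  32  44  52  46  42  41  42]
 [ 24  24  23  23  24  24  23  24  24  24  24  24  26  40  51  49  43  41  42  43]
 [ 25  24  23  23  23  23  24  24  24  24  24  24  32  49  52  45  42  42  42  43]
 [ 24  23  24  24  23  23  24  24  24  24  24  27  42  52  48  42  42  42  42  42]
 [ 24  23  25  24  24  24  24  24  24  24  25  35  49  50  44  41  42  42  42  42]
 [ 24  23  25  24  24  24  24  25  25  25  31  45  52  46  42  42  42  42  42  41]
 [ 24  24  24  24  24  25  25  25  25  27  41  51  49  43  41  41  42  42  42  42]
 [ 24  25  24  25  24  25  24  25  26  34  51  52  45  42  42  42  42  42  42  42]]
```

The pad edge moved about 3.3 px, which is roughly 15 mm or 7.6 N, so the sensor is right. The flask's lower end may therefore be lagging. The base's bottom edge row should show the tilt clearly.

Run:
```python
from sil import *
np.set_printoptions(precision=1,suppress=True,linewidth=200)
s0=cv2.imread("pics/scene0.png")[:,:,::-1].astype(float);now=np.load("now2.npy")
def bot_edge(im,cols,r0,r1):
    f=cv2.GaussianBlur(im,(0,0),.7);m=(f[...,0]-f[...,2])/(f.sum(2)+1);o=[]
    for c in cols:
        l=m[r0:r1,c];th=(l.max()+np.median(l[-6:]))/2;i=np.flatnonzero(l>th)[-1]
        o.append(r0+i+(l[i]-th)/(l[i]-l[i+1]))
    return np.array(o)
def pb(p,cols):
    q=model(*p);return np.array([q[abs(q[:,0]-c)<.8,1].max() for c in cols])
c0=range(230,254,3);b=bot_edge(s0,c0,225,262);print("start",b,b-pb((.5507,-.0425,0,0),c0))
c1=range(251,268,2);b=bot_edge(now,c1,190,222);print("now",b)
for t in(0,.04,.08,.12): print(t,b-pb((.5148,.1204-.125*t,t,0),c1))
```

```text
start [243.6 245.3 246.1 246.3 246.1 246.2 245.1 243.8] [-3.4 -3.  -2.9 -3.  -3.2 -2.8 -3.3 -3.6]
now [199.9 200.8 201.7 202.5 203.  203.2 203.2 203.2 203.9]
0 [-1.7 -2.2 -2.1 -2.  -1.9 -1.8 -1.9 -1.9 -1. ]
0.04 [-3.2 -3.3 -3.1 -2.8 -2.6 -2.5 -2.5 -2.5 -1.5]
0.08 [-4.3 -4.3 -3.8 -3.6 -3.3 -3.2 -3.2 -3.  -2.1]
0.12 [-5.4 -5.1 -4.7 -4.3 -4.  -3.8 -3.8 -3.6 -2.7]
```

The flask leans about 0.04–0.05 rad, top toward the pad. I'll undo it with a small tool turn about +x, which swings the base in and also adds force.

```bash
python3 -m creep '[{"linear":[0,0,0],"turn":[0.01,0,0],"claw":2.5},{"linear":[0,0,0],"turn":[0.01,0,0],"claw":2.5},{"linear":[0,0,0],"turn":[0.01,0,0],"claw":2.5},{"linear":[0,0,0],"turn":[0.01,0,0],"claw":2.5},{"linear":[0,0,0],"turn":[0,0,0],"claw":2.5},{"linear":[0,0,0],"turn":[0,0,0],"claw":2.5}]'; python3 -m creep '[{"linear":[0,0,0],"turn":[0,0,0],"claw":2.5},{"linear":[0,0,0],"turn":[0,0,0],"claw":2.5}]'
```

```text
time_s: 19.32
tcp_pos: [0.5171, 0.1184, 0.131]
tool_rot: [-3.108, 0.06, 0.001]
contact_force: [-0.9, -12.2, 0.1]
width: 0.036
grasp_force: 90.8
time_s: 19.58
tcp_pos: [0.517, 0.1183, 0.131]
tool_rot: [-3.109, 0.06, 0.001]
contact_force: [-1.0, -12.7, -0.1]
width: 0.0362
grasp_force: 90.8
```

```bash
python3 -m creep '[{"linear":[0,-0.2,0],"turn":[0,0,0],"claw":2.5},{"linear":[0,-0.2,0],"turn":[0,0,0],"claw":2.5},{"linear":[0,0,0],"turn":[0,0,0],"claw":2.5},{"linear":[0,0,0],"turn":[0,0,0],"claw":2.5}]'; python3 -m creep '[{"linear":[0,0,0],"turn":[0,0,0],"claw":2.5},{"linear":[0,0,0],"turn":[0,0,0],"claw":2.5},{"linear":[0,0,0],"turn":[0,0,0],"claw":2.5}]'
python3 - <<'E'
from sil import *
np.set_printoptions(precision=1,suppress=True,linewidth=200)
now=np.mean([bot.snapshot("scene") for _ in range(10)],0)
f=cv2.GaussianBlur(now,(0,0),.7);m=(f[...,0]-f[...,2])/(f.sum(2)+1);b=[]
c1=range(251,268,2)
for c in c1:
    l=m[190:222,c];th=(l.max()+np.median(l[-6:]))/2;i=np.flatnonzero(l>th)[-1];b.append(190+i+(l[i]-th)/(l[i]-l[i+1]))
rows=range(164,190,3);e=edges(now,rows,225,310)[:,1]
y=bot.state()['tcp_pos'][1]
for t in(-.04,0,.04,.08):
    q=model(.5148,y-.125*t,t,0);print(t,b-np.array([q[abs(q[:,0]-c)<.8,1].max() for c in c1]),e-pred((.5148,y-.125*t,t,0),rows)[:,0])
g=now.mean(2);print(g[164:172,276:288].mean(0))
s=cv2.imread("pics/scene0.png").mean(2);print(s[166:172,274:288].mean(0))
st=bot.state();print(st['contact_force'],st['wrist_torque'],st['qvel'])
E
```

```text
time_s: 20.08
tcp_pos: [0.5173, 0.1165, 0.1313]
tool_rot: [-3.104, 0.063, -0.001]
contact_force: [-0.3, -7.3, -0.1]
width: 0.0358
grasp_force: 90.6
time_s: 20.45
tcp_pos: [0.5174, 0.1165, 0.1314]
tool_rot: [-3.104, 0.063, -0.001]
contact_force: [-0.8, -7.9, 0.2]
width: 0.0361
grasp_force: 90.6
-0.04 [-2.  -2.6 -2.4 -2.2 -2.2 -2.2 -2.2 -2.2 -1.1] [1.1 0.5 0.6 0.6 0.7 0.5 0.4 0.2 0.8]
0 [-3.5 -3.8 -3.3 -3.1 -3.  -2.8 -2.9 -2.8 -1.7] [1.5 0.9 1.  1.1 1.2 1.1 1.1 1.  1.6]
0.04 [-4.8 -4.8 -4.2 -3.8 -3.7 -3.5 -3.5 -3.3 -2.2] [1.7 1.3 1.4 1.6 1.8 1.7 1.8 1.8 2.4]
0.08 [-5.9 -5.8 -5.  -4.6 -4.3 -4.1 -4.1 -3.9 -2.8] [2.  1.6 1.9 2.1 2.3 2.3 2.5 2.5 3.2]
[26.5 26.5 27.  26.7 27.2 28.2 32.2 41.5 44.8 45.8 47.1 47.6]
[32.3 34.2 35.6 35.6 35.3 40.7 51.4 54.6 56.1 60.3 66.3 71.  75.2 77.7]
[-0.8 -8.3  1. ] [-2.   0.2 -0. ] [ 0.  0.  0. -0.  0. -0.]
```

It's upright now. Bench friction blurs the force reading, so I'll lift about 1 mm to take the weight and read the true pad force.

```bash
python3 -m creep '[{"linear":[0,0,0.05],"turn":[0,0,0],"claw":2.5},{"linear":[0,0,0.05],"turn":[0,0,0],"claw":2.5},{"linear":[0,0,0],"turn":[0,0,0],"claw":2.5},{"linear":[0,0,0],"turn":[0,0,0],"claw":2.5}]';  python3 -m creep '[{"linear":[0,0.1,0],"turn":[0,0,0],"claw":2.5},{"linear":[0,0.1,0],"turn":[0,0,0],"claw":2.5},{"linear":[0,0,0],"turn":[0,0,0],"claw":2.5},{"linear":[0,0,0],"turn":[0,0,0],"claw":2.5}]'
```

```text
time_s: 21.45
tcp_pos: [0.5168, 0.1165, 0.1314]
tool_rot: [-3.104, 0.064, 0.001]
contact_force: [0.3, -7.8, -3.9]
width: 0.0357
grasp_force: 90.1
time_s: 21.95
tcp_pos: [0.5168, 0.1177, 0.1314]
tool_rot: [-3.105, 0.063, 0.001]
contact_force: [0.4, -8.6, -3.4]
width: 0.0358
grasp_force: 90.2
```

```bash
python3 -m creep '[{"linear":[0,0.1,0],"turn":[0,0,0],"claw":2.5},{"linear":[0,0.1,0],"turn":[0,0,0],"claw":2.5},{"linear":[0,0.1,0],"turn":[0,0,0],"claw":2.5},{"linear":[0,0,0],"turn":[0,0,0],"claw":2.5},{"linear":[0,0,0],"turn":[0,0,0],"claw":2.5},{"linear":[0,0,0],"turn":[0,0,0],"claw":2.5}]';  python3 -m creep '[{"linear":[0,0,0],"turn":[0,0,0],"claw":2.5},{"linear":[0,0,0],"turn":[0,0,0],"claw":2.5},{"linear":[0,0,0],"turn":[0,0,0],"claw":2.5},{"linear":[0,0,0],"turn":[0,0,0],"claw":2.5},{"linear":[0,0,0],"turn":[0,0,0],"claw":2.5}]'
python3 - <<'E'
from sil import *
np.set_printoptions(precision=1,suppress=True,linewidth=200)
now=np.mean([bot.snapshot("scene") for _ in range(8)],0)
print(now.mean(2)[164:172,278:288].mean(0))
rows=range(164,190,3);e=edges(now,rows,225,310)[:,1];y=bot.state()['tcp_pos'][1]
for t in(0,.05): print(t,e-pred((.5148,y-.125*t,t,0),rows)[:,0])
st=bot.state();print(st['contact_force'],st['qvel'])
E
```

```text
time_s: 22.7
tcp_pos: [0.5168, 0.1204, 0.1314]
tool_rot: [-3.106, 0.063, 0.001]
contact_force: [0.7, -9.6, -3.0]
width: 0.0358
grasp_force: 90.2
time_s: 23.32
tcp_pos: [0.5168, 0.1204, 0.1314]
tool_rot: [-3.106, 0.063, 0.001]
contact_force: [0.6, -11.7, -2.9]
width: 0.0361
grasp_force: 90.2
[26.5 26.8 26.9 27.4 29.2 34.2 42.5 45.6 46.6 47.5]
0 [1.  0.8 1.  0.9 1.  1.1 1.1 1.  1.6]
0.05 [1.4 1.2 1.6 1.5 1.7 2.  1.9 1.9 2.6]
[  0.2 -10.3  -3.3] [-0. -0.  0.  0. -0.  0.]
```

The force is steady near 10 N, the pad edge confirms about 18 mm of travel (9 N), and the flask is upright and at rest. Handing in.

```bash
python3 -c "
from rig import bot
print(bot.close_job())"
```

```text
the job is handed in; nothing more can be done
None
```

I've handed the job in with the stoppered flask held upright on the bench between the cheeks, pressing the pad at about 10 N; the stopper looked fully home right after seating but I didn't re-check it at the end, and the hand-in returned no verdict.

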